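# Sort the mixed bench parts into their trays

## Robot

A 6-joint arm with a two-finger parallel gripper is mounted at the origin on a cart in front of the work surface, level with it; the furniture and walls round the work are solid. World frame = base frame: x ahead of the robot, y to its left, z up, the work surface at z = 0. Lengths are in m, angles in degrees, forces in N, time in s.
With the tool pointing down it reaches from about 0.275 to 1 m from the base axis. Payload 8.4 kg.
Tool frame: the origin (TCP) lies at the very end of the fingers, on their centre line; the grasp point (between the pads) lies 19 mm behind it; z points along the fingers, y is the line along which they close (so a half turn about z gives the same grasp; the last joint's range is limited). The gripper opens to 85 mm and grips with 20 to 120 N. Pads are 22 mm wide; open, the fingers measure 114 mm over their backs; the gripper's body (76 mm by 85 mm) begins 54 mm behind the grasp point. The pads swing forward as they close: fully open they stand 13 mm farther back than shut.
Start: joints at [-76.054, 20.225, 93.587, -0, 66.188, -0.138], TCP at [0.152, -0.606, 0.231] pointing down, gripper open.
Joint ranges: [-150.9, 150.9], [-52.94, 120.26], [3.33, 152.33], [-74.26, 254.26], [0, 154.13], [-172.89, 172.89]. Speed limits (degrees/s): [127.2, 127.2, 159.86, 180, 180, 180].

## Interface

Orientations are given as a 3x3 rotation matrix whose columns are the frame's x, y, z axes.
In Python, from rig import env gives the robot as it stands.
- The arm moves only by the tool step_arm, never from a script. Its argument "motion" is a list of rows, each an object with "offset": the shift along the tool's x, y, z in units of 25 mm (1.0 is 25 mm), a list of three; "roll": the turn about the tool's z in units of 6 degrees (1.0 is 6 degrees). A call has 1 to 10 rows; each row shifts and turns the commanded pose from where the row before left it, along the tool's axes as they then stand; what a row does not reach is not made up. A row lasts 1/12 s, in which the tool goes at most 41.7 mm and 7.16 degrees, less where a joint would pass 70% of its speed; a pose out of reach is approached as far as the arm can. A call is refused whole if a number of a shift passes 1 or a number of a turn 1, either way. A call with a gripper value outside its range is refused whole. "grip" is the closure, from -1 (fully open) to 1 (shut), set as the call begins (left out, the last holds). The fingers move at their own pace and stop on an object; "force" is the grip in N (left out, the last holds). Time passes only in rows, so rows that do not move let the fingers close. It gives the time, the measured TCP pose, the force, the opening and the grip force at its end, in the units of the state.
- env.observe(): the state, without advancing time (a new reading comes with each control period).
- env.capture(name): name is "side" or "top" or "wrist"; returns the picture (420x560x3 uint8, red, green, blue); there is no depth.
- env.get_calibration(name): a dict with "vfov" (degrees; the focal length in pixels is half the picture's height over the tangent of half this angle, whatever the lens; pixels are square), "cx", "cy" (the principal point, pixels), "extrinsics" (4x4, takes a point from camera to world coordinates). Camera axes: x right, y up, looking along -z (the intrinsics and any distortion apply to the point x, -y, -z); pixel columns grow to the right and rows downward; lengths in m; the calibration is good to about 2 mm. A picture is of the moment at which its call begins: read the wrist's pose just before it. get_calibration takes no time and is no camera call; for the wrist camera it gives the pose at the moment of the call.
- env.close_job(): hands the job in; it is judged then, once.
Trained networks look in the newest picture that a camera, given by its name, has taken for a name from the list of things; names that differ only in an ending like _2 or _b are one class to them, and where a whole thing is asked for, a point or a joint stands for the part that bears it (a point fixed in the world has none). Each returns a list of dicts, best first, with "p" (0 to 1); they miss things now and then, are a little off and sometimes report something else, mostly with a low value. They report only what shows in the picture. A call takes as long as a camera call.
- env.search_frame(target, camera): "box" ([left, top, right, bottom] in pixels, round what is visible of it).
- env.masks_of(target, camera): "region" (420x560 bool, what is visible of it) and "box" ([left, top, right, bottom] in pixels, round what is visible of it).
- env.place_of(target, camera): "pixel" ([column, row] in pixels: a listed point, or the origin of a listed thing).
The state is a dict: "clock": time; "joint_positions": joint angles; "joint_vel": joint speeds; "tau": joint torques, N m; "ee_pos": TCP position; "tcp_rot": TCP orientation; "ft_force": force on the tool from outside, world axes, zero at the start; "ft_torque": the same for the moment, N m; "gripper_width": finger opening in m; "finger_force": force on a finger pad.
Only numpy, scipy, OpenCV 4.12 (cv2) and the standard library are available. Lean on these libraries where they do the work, as an engineer would, in place of code of your own. Each camera call takes 0.05 s, during which the arm holds its last target. There are 200 camera calls.

## Task

Clear the mixed parts off the bench into the holders where each kind belongs: lay one hex bolt flat in each bay of the divided metal tray, stand one thread bobbin upright in each round well of the wooden block, right down on the floor of the well, and lay the rubber heel blank flat, the same way up as it lies now, in the plain undivided tray. Leave the wedge and the tin of tacks where they are.

Things in the scene. Friction and masses are not known exactly. Their poses are not given: they have to be found in the camera images.
- bolt_1: M12 steel hex bolt lying on the bench, 58 mm long, about 60 g. Origin midway along it on the underside; axis y runs along it to the head. Shank 12 mm thick, axis 9 mm above the underside, y = -29 to +21; hex head 21 mm across, 19 mm high, y = +21 to +29. Grasp the shank near y = -4; it may lie tilted by 3 degrees, shank end down.
- bolt_2: M12 steel hex bolt lying on the bench, 58 mm long, about 60 g. Origin midway along it on the underside; axis y runs along it to the head. Shank 12 mm thick, axis 9 mm above the underside, y = -29 to +21; hex head 21 mm across, 19 mm high, y = +21 to +29. Grasp the shank near y = -4; it may lie tilted by 3 degrees, shank end down.
- bobbin_1: Wooden-ended thread bobbin (black thread, brown ends) standing upright, a cylinder 38 mm in diameter and 50 mm high with straight flanged ends. Origin at the centre of its underside, z up. 60 g (within about 30 %). Either bobbin may use either well.
- bobbin_2: Thread bobbin (white thread, blue ends) standing upright, a cylinder 38 mm in diameter and 50 mm high with straight flanged ends. Origin at the centre of its underside, z up. 60 g (within about 30 %).
- heel_blank: Black rubber heel blank, a flat D-shaped block 64 mm (x) by 60 mm (y) by 18 mm thick, lying flat; origin at the centre of its underside, z up, straight back edge at x = -32 mm, rounded end at x = +32, parallel flanks 60 mm apart (y = +30, -30) from x = -32 to -2: grasp across y at about x = -8. 60 g (within about 30 %).
- bolt_tray: Fixed shallow grey sheet-metal tray with ONE divider across its middle, so two equal bays, for the bolts: 96 mm (x) by 170 mm (y), 15 mm high; floor 3 mm and walls 3 mm thick. Origin at the centre of its underside, z up. Bay centres at y = +43 and -43 mm, each bay 90 mm (x) by 80 mm (y) inside. A bolt laid along the tray's x leaves the most room for fingers.
- bobbin_block: Fixed wooden block with TWO ROUND WELLS for the bobbins: 84 mm (x) by 160 mm (y) by 22 mm high. Origin at the centre of its underside, z up. Wells 56 mm in diameter centred at y = +40 and -40 mm, well floor 4 mm above the origin (18 mm deep).
- heel_tray: Fixed shallow plain grey sheet-metal tray WITHOUT divider, for the heel blank: 100 mm (x) by 130 mm (y), 15 mm high; floor 3 mm and walls 3 mm thick, 94 by 124 mm inside. Origin at the centre of its underside, z up. The blank with its y along the tray's y leaves the most room for fingers.
- wedge: Bystander: loose hardwood wedge lying on the bench, 36 by 120 mm (long in y), up to 30 mm high; origin at the centre of its underside. Leave it alone.
- tack_tin: Bystander: loose shallow open round tin of tacks, 61 mm in diameter, 22 mm high, on the bench; origin at the centre of its underside. Leave it alone.

How it is judged (in metres and radians):
At the end, for the whole second after the job is handed in: One bolt lies level (8 degrees) in each bay, centre 6 mm clear of the walls; one bobbin stands upright (0.1 rad) on the floor of each well, within 12 mm of its centre; the heel blank lies flat, right way up, on the floor of the undivided tray; all released and at rest (((x of bolt_1 in the frame of bolt_tray between -0.039 and 0.039 m and y of bolt_1 in the frame of bolt_tray between 0.0075 and 0.0775 m and x of bolt_2 in the frame of bolt_tray between -0.039 and 0.039 m and y of bolt_2 in the frame of bolt_tray between -0.0775 and -0.0075 m) or (x of bolt_1 in the frame of bolt_tray between -0.039 and 0.039 m and y of bolt_1 in the frame of bolt_tray between -0.0775 and -0.0075 m and x of bolt_2 in the frame of bolt_tray between -0.039 and 0.039 m and y of bolt_2 in the frame of bolt_tray between 0.0075 and 0.0775 m)) and ((x of bobbin_1 in the frame of bobbin_block between -0.012 and 0.012 m and y of bobbin_1 in the frame of bobbin_block between 0.028 and 0.052 m and x of bobbin_2 in the frame of bobbin_block between -0.012 and 0.012 m and y of bobbin_2 in the frame of bobbin_block between -0.052 and -0.028 m) or (x of bobbin_1 in the frame of bobbin_block between -0.012 and 0.012 m and y of bobbin_1 in the frame of bobbin_block between -0.052 and -0.028 m and x of bobbin_2 in the frame of bobbin_block between -0.012 and 0.012 m and y of bobbin_2 in the frame of bobbin_block between 0.028 and 0.052 m)) and z of each of bolt_1, bolt_2 in the frame of bolt_tray below 0.025 m and angle between bolt_1's own y axis and vertical between 1.42 and 1.72 rad and angle between bolt_2's own y axis and vertical between 1.42 and 1.72 rad and z of each of bobbin_1, bobbin_2 in the frame of bobbin_block below 0.008 m and angle between each of bobbin_1, bobbin_2's own z axis and vertical below 0.1 rad and z of heel_blank in the frame of heel_tray below 0.007 m and angle between heel_blank's own z axis and vertical below 0.08 rad and x of heel_blank in the frame of heel_tray between -0.03 and 0.03 m and y of heel_blank in the frame of heel_tray between -0.045 and 0.045 m and linear speed of each of bolt_1, bolt_2, bobbin_1, bobbin_2, heel_blank below 0.02 m/s); the robot touches nothing.
It fails at once if the wedge is shifted by more than 20 mm (distance of wedge from where it was at the start of the episode above 0.02 m).
It fails at once if the tack tin is shifted by more than 20 mm (distance of tack_tin from where it was at the start of the episode above 0.02 m).
It also fails if it takes over 112 s, if anything falls off the work surface, if the arm or the gripper's body presses on something with over 40 N, if the wrist force passes 120 N, or if a joint passes its speed limit or range.

## Working session

There is one attempt and no reset: what is moved stays moved. The work goes in short steps, Python scripts to look and compute and a tool call to move; the robot and the scene stay as the last step left them, time stands still between calls to the robot, and variables do not carry over. Pictures are saved under pics/ and viewed, at most 15 in all, crops included, and the job is handed in when it is done.

Besides the shell and the picture viewer there is one more tool, called after "Request:" as a command line: name --argument value ..., lists and objects as JSON in quotes. step_arm: Moves the arm, as the interface text tells. Its arguments: {"type":"object","properties":{"motion":{"type":"array","items":{"type":"object","properties":{"offset":{"type":"array","items":{"type":"number"}},"roll":{"type":"number"}}}},"grip":{"type":"number"},"force":{"type":"number"}},"required":["motion"]}

```bash
mkdir -p pics; cat > h.py <<'E'
import numpy as np, cv2
from rig import env
def cal(n):
    c=env.get_calibration(n); return c, 210/np.tan(np.radians(c["vfov"]/2))
def ray(n,px,c=None):
    c=c or env.get_calibration(n); f=210/np.tan(np.radians(c["vfov"]/2))
    E=np.array(c["extrinsics"]); d=E[:3,:3]@np.array([(px[0]-c["cx"])/f,-(px[1]-c["cy"])/f,-1])
    return E[:3,3],d/np.linalg.norm(d)
def onz(n,px,z,c=None):
    o,d=ray(n,px,c); return o+d*(z-o[2])/d[2]
def tri(a,b):
    (o1,d1),(o2,d2)=a,b
    A=np.stack([d1,-d2],1); s=np.linalg.lstsq(A,o2-o1,rcond=None)[0]
    p,q=o1+d1*s[0],o2+d2*s[1]; return (p+q)/2,np.linalg.norm(p-q)
def save(img,name): cv2.imwrite("pics/"+name,img[:,:,::-1])
E
cat > a.py <<'E'
from h import *
np.set_printoptions(precision=3,suppress=True)
for n in("top","side","wrist"):
    save(env.capture(n),n+"0.png"); c=env.get_calibration(n); print(n,c["vfov"],[k for k in c],np.array(c["extrinsics"]).tolist())
    if n=="wrist": continue
    for t in "bolt_1 bobbin_1 bobbin_2 heel_blank bolt_tray bobbin_block heel_tray wedge tack_tin".split():
        print(n,t,[(np.round(d["pixel"],1).tolist(),round(d["p"],2),onz(n,d["pixel"],0)[:2].round(3).tolist()) for d in env.place_of(t,n)[:4]])
o=env.observe();print(o)
E
python3 a.py; cd pics; python3 -c "
import cv2,numpy as np
a=cv2.imread('top0.png');cv2.imwrite('t.png',cv2.resize(a,(784,588)))"
```

```text
top 53.03658052054359 ['vfov', 'cx', 'cy', 'extrinsics'] [[-0.0186696732202389, 0.9828313012476091, -0.183559463362097, 0.2909187020992767], [-0.9995494035013753, -0.022663133616776552, -0.01968177671636995, -0.018771390289124015], [-0.023503898865813774, 0.18310929977092827, 0.9828115542033, 1.238708201483405], [0.0, 0.0, 0.0, 1.0]]
top bolt_1 [([333.2, 233.0], 0.65, [0.447, -0.157])]
top bobbin_1 [([272.8, 226.8], 0.58, [0.469, 0.022]), ([237.8, 227.8], 0.54, [0.469, 0.126])]
top bobbin_2 [([272.8, 226.8], 0.58, [0.469, 0.022]), ([237.8, 227.8], 0.54, [0.469, 0.126])]
top heel_blank [([185.2, 235.8], 0.62, [0.448, 0.283])]
top bolt_tray [([276.4, 182.4], 0.62, [0.605, 0.008])]
top bobbin_block [([195.4, 196.9], 0.92, [0.566, 0.254])]
top heel_tray [([361.7, 196.1], 0.87, [0.556, -0.247])]
top wedge [([423.9, 206.9], 0.77, [0.519, -0.429])]
top tack_tin [([136.8, 205.5], 0.63, [0.543, 0.432])]
side 55.80358715328364 ['vfov', 'cx', 'cy', 'extrinsics'] [[-0.944900049920215, 0.15611895016318214, -0.287733851085897, 0.2224948720445979], [-0.32713470487241636, -0.4828477734505783, 0.8123
[... 980 characters left out ...]
43, 0.07834002468064848, -0.5855560934074682], [-0.0006396891128323216, -0.32567530590054067, 0.9454814572081389, 0.37573503621808857], [0.0, 0.0, 0.0, 1.0]]
{'clock': 1.05, 'joint_positions': array([-76.053,  20.224,  93.587,   0.   ,  66.188,  -0.137]), 'joint_vel': array([ 0.015, -0.015, -0.073, -0.039, -0.059,  0.079]), 'tau': array([ -0.   , -60.519, -34.244,  -0.   ,   0.001,   0.   ]), 'ee_pos': array([ 0.152, -0.606,  0.231]), 'tcp_rot': array([[ 0.97 ,  0.243,  0.   ],
       [ 0.243, -0.97 , -0.   ],
       [ 0.   ,  0.   , -1.   ]]), 'ft_force': array([-0.807, -0.728, -0.098]), 'ft_torque': array([-0.055,  0.005,  0.011]), 'finger_force': 0.0, 'gripper_width': 0.08563158648384453}
```

View pics/t.png

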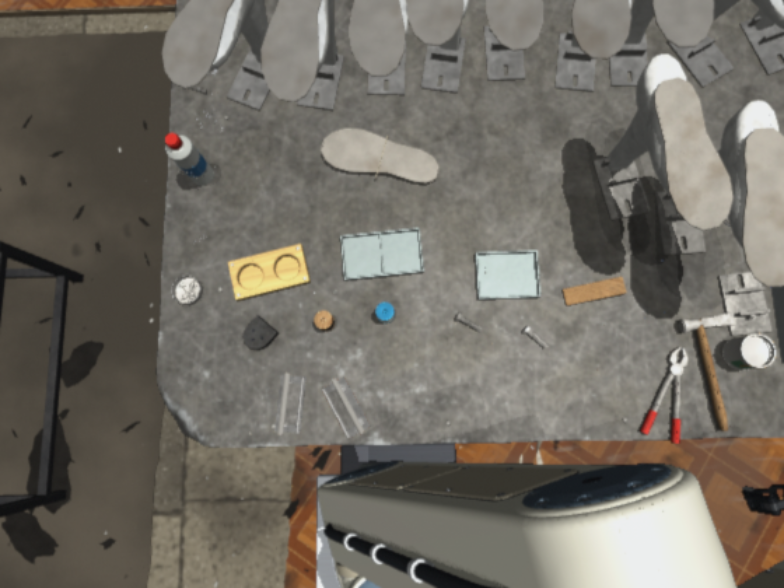

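View pics/side0.png

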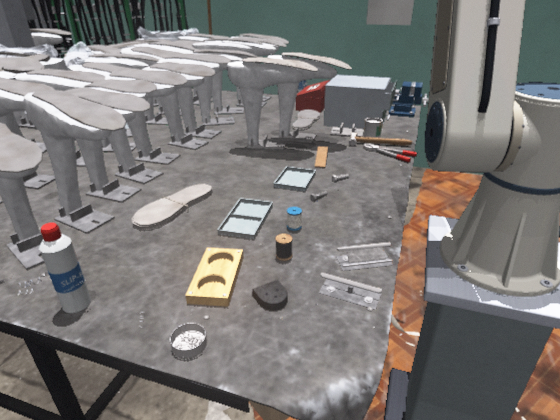

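The top view shows bolts at about (467,322) and (535,337), bobbins at (323,320) and (385,312), the heel at (260,333), and three trays behind them. The side view agrees. I'll move the wrist camera over the bench for two views.

Request:
step_arm --motion '[{"offset":[0,0,-0.9],"roll":1},{"offset":[0,0,-0.9],"roll":1},{"offset":[0,0,-0.9],"roll":0.34},{"offset":[0.8,-1,0]},{"offset":[0.8,-1,0]},{"offset":[0.8,-1,0]},{"offset":[0.8,-1,0]},{"offset":[0.8,-1,0]},{"offset":[0.8,-1,0]},{"offset":[0.8,-1,0]}]'

```text
invalid input at $.motion[3]: expected keys offset, roll
```

Request:
step_arm --motion '[{"offset":[0.8,-1,0]},{"offset":[0.8,-1,0]},{"offset":[0.8,-1,0]},{"offset":[0.8,-1,0]},{"offset":[0.8,-1,0]},{"offset":[0.8,-1,0]},{"offset":[0.8,-1,0]},{"offset":[0.8,-1,0]},{"offset":[0.8,-1,0]},{"offset":[0.8,-1,0]}]'

```text
invalid input at $.motion[0]: expected keys offset, roll
```

Request:
step_arm --motion '[{"offset":[0,0,0]},{"offset":[0,0,0]},{"offset":[0,0,0]}]'

```text
invalid input at $.motion[0]: expected keys offset, roll
```

```bash
cat > look.py <<'E'
from h import *
import sys,pickle
np.set_printoptions(precision=4,suppress=True)
tag=sys.argv[1]
c=env.get_calibration("wrist"); save(env.capture("wrist"),tag+".png")
out={}
for t in "bolt_1 bobbin_1 heel_blank bolt_tray bobbin_block heel_tray wedge tack_tin".split():
    r=env.place_of(t,"wrist"); m=env.masks_of(t,"wrist")
    out[t]=(r,m)
    print(t,[(np.round(d["pixel"],1).tolist(),round(d["p"],2),onz("wrist",d["pixel"],0,c)[:2].round(3).tolist()) for d in r[:4]])
    print("   mask",[(np.round(d["box"]).tolist(),round(d["p"],2)) for d in m[:4]])
pickle.dump((c,out),open(tag+".pkl","wb"))
o=env.observe();print(o["clock"],o["ee_pos"],o["joint_positions"],c["cx"],c["cy"])
E
python3 look.py w1
```

```text
bolt_1 []
   mask []
bobbin_1 []
   mask []
heel_blank []
   mask []
bolt_tray []
   mask []
bobbin_block []
   mask []
heel_tray []
   mask []
wedge []
   mask []
tack_tin []
   mask []
1.9 [ 0.1521 -0.6062  0.2313] [-76.055   20.2265  93.5884   0.0004  66.1863  -0.1364] 279.87748218792314 208.5492005848268
```

View pics/w1.png

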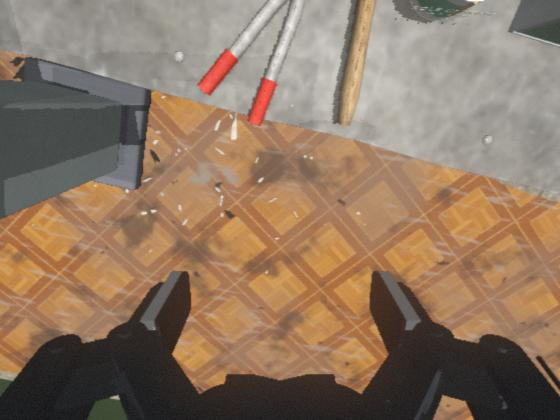

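The moves were refused because each row needs a roll value, so this wrist view shows only the start place: pliers at about (250,60), no parts. I'll resend with rolls.

Request:
step_arm --motion '[{"offset":[0,0,-0.9],"roll":1},{"offset":[0,0,-0.9],"roll":1},{"offset":[0,0,-0.9],"roll":0.34},{"offset":[0.8,-1,0],"roll":0},{"offset":[0.8,-1,0],"roll":0},{"offset":[0.8,-1,0],"roll":0},{"offset":[0.8,-1,0],"roll":0},{"offset":[0.8,-1,0],"roll":0},{"offset":[0.8,-1,0],"roll":0},{"offset":[0.8,-1,0],"roll":0}]'

```text
clock: 2.73
ee_pos: [0.2926, -0.4298, 0.2989]
tcp_rot: [[1.0, 0.001, 0.0], [0.001, -1.0, -0.0], [0.0, 0.0, -1.0]]
ft_force: [-0.0, -0.4, 0.1]
gripper_width: 0.0852
finger_force: 0.0
```

Request:
step_arm --motion '[{"offset":[0.8,-1,0],"roll":0},{"offset":[0.8,-1,0],"roll":0},{"offset":[0.8,-1,0],"roll":0},{"offset":[0.8,-1,0],"roll":0},{"offset":[0.8,-1,0],"roll":0},{"offset":[0.8,-1,0],"roll":0},{"offset":[0.8,-1,0],"roll":0},{"offset":[0,0,0],"roll":0},{"offset":[0,0,0],"roll":0},{"offset":[0,0,0],"roll":0}]'

```text
clock: 3.57
ee_pos: [0.4317, -0.2561, 0.2988]
tcp_rot: [[1.0, 0.002, -0.0], [0.002, -1.0, -0.0], [-0.0, 0.0, -1.0]]
ft_force: [0.1, 0.4, 0.4]
gripper_width: 0.0855
finger_force: 0.0
```

```bash
python3 look.py w1
```

```text
bolt_1 [([309.9, 172.0], 0.77, [0.418, -0.299])]
   mask [([291.0, 157.0, 326.0, 190.0], 0.81), ([189.0, 133.0, 228.0, 160.0], 0.6)]
bobbin_1 [([78.4, 127.2], 0.76, [0.48, 0.019])]
   mask [([38.0, 114.0, 92.0, 150.0], 0.96)]
heel_blank []
   mask []
bolt_tray [([55.9, 20.1], 0.73, [0.609, 0.02])]
   mask [([1.0, 0.0, 133.0, 67.0], 0.61), ([293.0, 156.0, 328.0, 188.0], 0.42)]
bobbin_block []
   mask []
heel_tray [([272.8, 65.1], 0.63, [0.558, -0.246])]
   mask [([217.0, 20.0, 328.0, 108.0], 0.85)]
wedge [([402.8, 100.1], 0.6, [0.516, -0.419]), ([272.3, 63.7], 0.46, [0.56, -0.246]), ([79.0, 128.2], 0.17, [0.479, 0.019])]
   mask [([358.0, 78.0, 466.0, 120.0], 0.67)]
tack_tin []
   mask []
4.4167 [ 0.4318 -0.256   0.2988] [-30.8282   5.5081 103.7165   0.0019  70.7769  59.121 ] 279.87748218792314 208.5492005848268
```

View pics/w1.png

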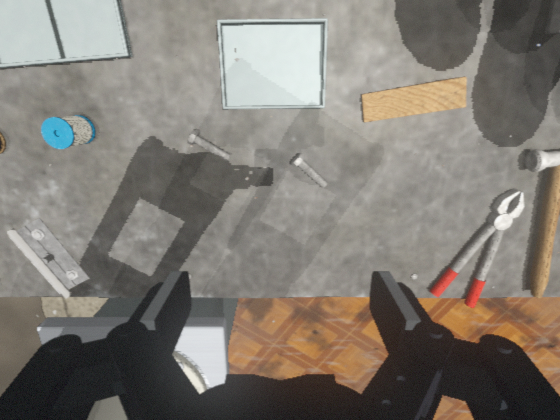

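The wrist view shows bolt heads at (194,136) and (296,160) with their shanks running down-right, the heel tray at (272,65), the wedge at (410,100) and the blue bobbin at (68,131). I'll take two more views further left.

Request:
step_arm --motion '[{"offset":[0.5,-1,0],"roll":0},{"offset":[0.5,-1,0],"roll":0},{"offset":[0.5,-1,0],"roll":0},{"offset":[0.5,-1,0],"roll":0},{"offset":[0,-1,0],"roll":0},{"offset":[0,-1,0],"roll":0},{"offset":[0,-1,0],"roll":0},{"offset":[0,0,0],"roll":0},{"offset":[0,0,0],"roll":0},{"offset":[0,0,0],"roll":0}]'

```text
clock: 5.25
ee_pos: [0.4818, -0.0813, 0.2989]
tcp_rot: [[1.0, 0.001, 0.0], [0.001, -1.0, -0.0], [0.0, 0.0, -1.0]]
ft_force: [0.4, 0.5, 1.4]
gripper_width: 0.0856
finger_force: 0.0
```

```bash
python3 look.py w2
```

```text
bolt_1 [([332.2, 180.6], 0.81, [0.456, -0.156]), ([428.5, 205.5], 0.58, [0.418, -0.301])]
   mask [([318.0, 170.0, 354.0, 195.0], 0.96), ([414.0, 193.0, 446.0, 221.0], 0.56)]
bobbin_1 [([209.3, 164.3], 0.8, [0.48, 0.019]), ([124.5, 178.9], 0.62, [0.458, 0.143])]
   mask [([186.0, 155.0, 224.0, 191.0], 0.82), ([0.0, 44.0, 86.0, 135.0], 0.69), ([92.0, 166.0, 137.0, 200.0], 0.59), ([0.0, 162.0, 54.0, 216.0], 0.5)]
heel_blank [([27.5, 191.6], 0.73, [0.439, 0.287])]
   mask [([0.0, 162.0, 59.0, 216.0], 0.63)]
bolt_tray [([200.1, 63.8], 0.71, [0.61, 0.022]), ([334.3, 182.3], 0.17, [0.454, -0.159])]
   mask [([121.0, 13.0, 271.0, 110.0], 0.64)]
bobbin_block [([15.5, 92.8], 0.7, [0.575, 0.268])]
   mask [([0.0, 44.0, 90.0, 135.0], 0.57)]
heel_tray [([405.6, 109.1], 0.96, [0.554, -0.249]), ([334.7, 180.9], 0.68, [0.456, -0.16])]
   mask [([351.0, 64.0, 466.0, 148.0], 0.64)]
wedge [([523.9, 137.3], 0.89, [0.517, -0.417])]
   mask [([482.0, 124.0, 556.0, 157.0], 0.97)]
tack_tin [([335.4, 184.3], 0.38, [0.451, -0.161])]
   mask []
6.1 [ 0.4817 -0.0809  0.2988] [ -9.7151   4.1903 105.1748   0.0013  70.6347  80.2381] 279.87748218792314 208.5492005848268
```

Request:
step_arm --motion '[{"offset":[0,-1,0],"roll":0},{"offset":[0,-1,0],"roll":0},{"offset":[0,-1,0],"roll":0},{"offset":[0,-1,0],"roll":0},{"offset":[0,-1,0],"roll":0},{"offset":[0,-1,0],"roll":0},{"offset":[0,-1,0],"roll":0},{"offset":[0,0,0],"roll":0},{"offset":[0,0,0],"roll":0},{"offset":[0,0,0],"roll":0}]'

```text
clock: 6.93
ee_pos: [0.4815, 0.0937, 0.2987]
tcp_rot: [[1.0, 0.001, -0.0], [0.001, -1.0, -0.0], [-0.0, 0.0, -1.0]]
ft_force: [0.3, -0.2, 0.9]
gripper_width: 0.0855
finger_force: 0.0
```

```bash
python3 look.py w3
```

```text
bolt_1 [([546.2, 202.2], 0.63, [0.423, -0.299]), ([458.2, 182.7], 0.56, [0.453, -0.163])]
   mask [([442.0, 166.0, 476.0, 193.0], 0.85), ([536.0, 191.0, 559.0, 221.0], 0.79)]
bobbin_1 [([246.6, 175.9], 0.64, [0.463, 0.142]), ([332.6, 163.4], 0.59, [0.481, 0.02])]
   mask [([228.0, 166.0, 255.0, 198.0], 0.96), ([321.0, 150.0, 354.0, 190.0], 0.7)]
heel_blank [([145.5, 191.0], 0.69, [0.44, 0.29])]
   mask [([125.0, 162.0, 176.0, 212.0], 0.66)]
bolt_tray [([338.4, 65.1], 0.57, [0.608, 0.019])]
   mask [([267.0, 12.0, 416.0, 108.0], 0.66)]
bobbin_block [([148.5, 93.5], 0.86, [0.574, 0.268])]
   mask [([70.0, 42.0, 219.0, 145.0], 0.94), ([534.0, 192.0, 560.0, 221.0], 0.6)]
heel_tray []
   mask [([479.0, 64.0, 559.0, 148.0], 0.77), ([438.0, 169.0, 477.0, 196.0], 0.27)]
wedge []
   mask []
tack_tin [([28.1, 120.6], 0.56, [0.539, 0.435])]
   mask []
7.7833 [0.4816 0.0941 0.2988] [ 10.8755   4.4046 104.939    0.001   70.6552 100.8295] 279.87748218792314 208.5492005848268
```

View pics/w2.png

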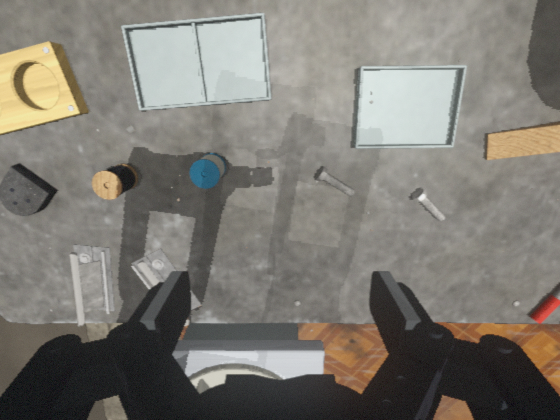

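View pics/w3.png

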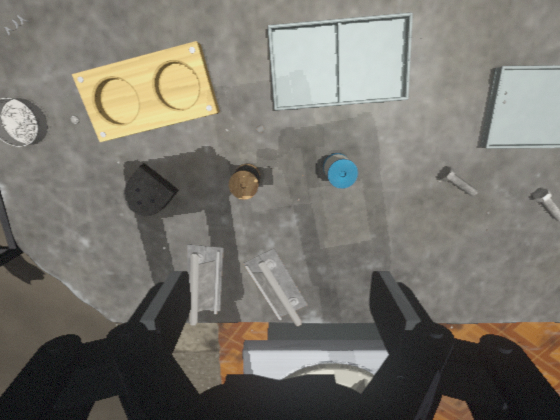

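The w2 view shows bolts at (335,182) and (429,205), bobbins at (207,170) and (112,182), and the heel with its back edge toward the upper right. w3 shows the block wells at (118,100) and (177,85), and the heel corners at about (148,163) and (177,190). Next I'll work out poses from masks and triangulation.

```bash
cat > m.py <<'E'
from h import *
import pickle
np.set_printoptions(precision=4,suppress=True)
L={t:pickle.load(open(t+".pkl","rb")) for t in("w1","w2","w3")}
pts={}
for t,(c,o) in L.items():
    for k,(r,m) in o.items():
        for d in r:
            if d["p"]>.5: pts.setdefault(k,[]).append((t,onz("wrist",d["pixel"],0,c)[:2],ray("wrist",d["pixel"],c)))
for k,v in pts.items():
    for i in range(len(v)):
        for j in range(i+1,len(v)):
            if v[i][0]!=v[j][0] and np.linalg.norm(v[i][1]-v[j][1])<.03: print(k,v[i][0],v[j][0],*tri(v[i][2],v[j][2]))
Z=dict(bolt_1=.009,bobbin_1=.05,heel_blank=.012,bolt_tray=.015,bobbin_block=.022,heel_tray=.015,wedge=.015)
for t,(c,o) in L.items():
    for k,z in Z.items():
        for d in o[k][1]:
            if d["p"]<.5: continue
            b=d["box"]
            if b[0]<3 or b[1]<3 or b[2]>556: continue
            ys,xs=np.nonzero(d["region"]); 
            w=np.array([onz("wrist",p,z,c)[:2] for p in zip(xs,ys)])
            (cx,cy),s,a=cv2.minAreaRect((w*1000).astype(np.float32))
            bx=cv2.boxPoints(((cx,cy),s,a)); e=[bx[1]-bx[0],bx[2]-bx[1]]; l=max(e,key=np.linalg.norm)
            print(t,k,"ctr",round(cx),round(cy),"size",np.round(s),"long dir",round(np.degrees(np.arctan2(l[1],l[0]))%180,1),"mean",w.mean(0))
E
python3 m.py
python3 - <<'E'
import cv2
a=cv2.imread('pics/w3.png')[140:225,100:380]; b=cv2.imread('pics/w2.png')[150:230,290:460]
import numpy as np
a=cv2.resize(a,None,fx=2.8,fy=2.8,interpolation=3); b=cv2.resize(b,None,fx=4.1,fy=4.1,interpolation=3)
o=np.zeros((a.shape[0]+b.shape[0],790,3),np.uint8); o[:a.shape[0],:a.shape[1]]=a; o[a.shape[0]:,:b.shape[1]]=b; print(o.shape,a.shape)
cv2.imwrite('pics/c1.png',np.clip(o*1.6,0,255).astype(np.uint8))
E
```

```text
bolt_1 w1 w2 [ 0.4199 -0.298   0.0057] 0.0005620359506841833
bolt_1 w1 w3 [ 0.4208 -0.2988  0.    ] 0.004635160555549105
bolt_1 w2 w3 [ 0.4586 -0.1534  0.0168] 0.003192065213302217
bolt_1 w2 w3 [ 0.4198 -0.3019 -0.0028] 0.004630100766378762
bobbin_1 w1 w2 [0.4802 0.0189 0.0009] 0.0005802164013312488
bobbin_1 w1 w3 [ 0.4805  0.0195 -0.0003] 0.00028284891440447037
bobbin_1 w2 w3 [ 0.48    0.0194 -0.0008] 0.0009597965461851819
bobbin_1 w2 w3 [0.4609 0.1417 0.0019] 0.003977757751937258
bolt_tray w1 w2 [ 0.6097  0.0226 -0.0035] 0.0008996360384492933
bolt_tray w1 w3 [0.608  0.0194 0.0018] 0.0004264655456299674
bolt_tray w2 w3 [0.6083 0.0201 0.0063] 0.0018595212241793843
heel_tray w1 w2 [ 0.5559 -0.2463  0.009 ] 0.0025540961632265443
wedge w1 w2 [ 0.5163 -0.421  -0.0053] 0.0013445418237926685
heel_blank w2 w3 [ 0.4377  0.2932 -0.007 ] 0.0005985047476602613
bobbin_block w2 w3 [0.5741 0.2671 0.0011] 0.0012139866081838041
w1 bolt_1 ctr 421 -297 size [60. 20.] long dir 45.5 mean [ 0.4239 -0.2945]
w1 bolt_1 ctr 458 -160 size [56. 18.] long dir 62.7 mean [ 0.457  -0.1568]
w1 bobbin_1 ctr 479 3 si
[... 519 characters left out ...]
 609 21 size [100. 175.] long dir 94.8 mean [0.6112 0.0206]
w2 heel_tray ctr 556 -246 size [104. 138.] long dir 90.7 mean [ 0.5579 -0.2454]
w2 wedge ctr 513 -405 size [ 41. 100.] long dir 99.9 mean [ 0.5138 -0.4052]
w3 bolt_1 ctr 454 -156 size [60. 19.] long dir 50.6 mean [ 0.4587 -0.1537]
w3 bobbin_1 ctr 467 140 size [36. 47.] long dir 164.0 mean [0.4671 0.1395]
w3 bobbin_1 ctr 480 19 size [48. 36.] long dir 46.5 mean [0.4812 0.019 ]
w3 heel_blank ctr 439 284 size [62. 70.] long dir 139.0 mean [0.4425 0.282 ]
w3 bolt_tray ctr 609 20 size [ 98. 172.] long dir 94.4 mean [0.6109 0.0199]
w3 bobbin_block ctr 574 261 size [ 86. 166.] long dir 103.2 mean [0.5753 0.2606]
(566, 790, 3) (238, 784, 3)
```

View pics/c1.png

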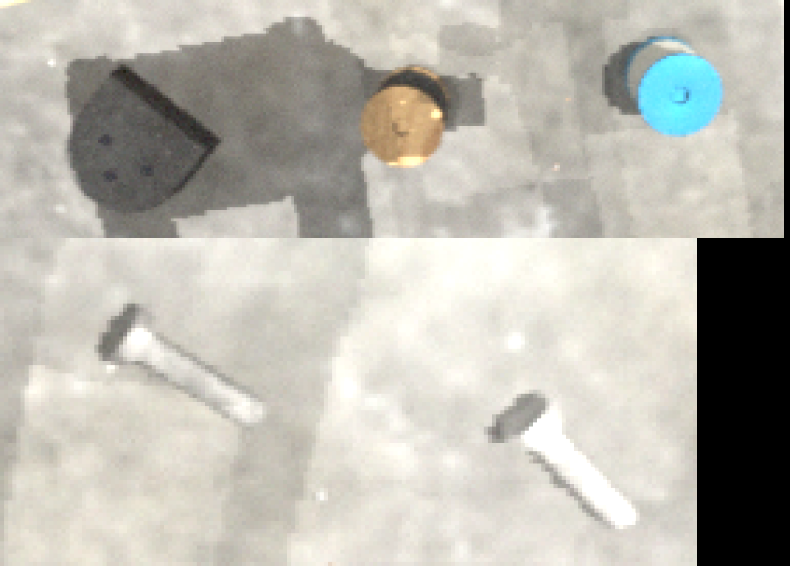

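The crop shows bolt 1's shank from (135,338) to (260,412), bolt 2's from (530,420) to (627,520), the heel's top back edge from (112,72) to (207,147), and bobbin tops centred at (403,125) and (680,94).

```bash
cat > m2.py <<'E'
from h import *
import pickle
np.set_printoptions(precision=4,suppress=True)
c2=pickle.load(open("w2.pkl","rb"))[0]; c3=pickle.load(open("w3.pkl","rb"))[0]
a=lambda p:(100+p[0]/2.8-.3,140+p[1]/2.8-.3)
b=lambda p:(290+p[0]/4.1-.4,150+(p[1]-238)/4.1-.4)
for n,h,t in(("b1",(137,345),(260,412)),("b2",(534,425),(627,520))):
    H=onz("wrist",b(h),.009,c2)[:2];T=onz("wrist",b(t),.009,c2)[:2]; d=H-T; L=np.linalg.norm(d); u=d/L
    print(n,"junc",H,"tail",T,L,"ang",np.degrees(np.arctan2(*d[::-1])),"origin",T+u*.029,"grasp",T+u*.025)
for p in((403,125),(680,94)): print("bob",onz("wrist",a(p),.05,c3))
P=onz("wrist",a((112,72)),.018,c3)[:2];Q=onz("wrist",a((207,147)),.018,c3)[:2]
d=Q-P;L=np.linalg.norm(d);n=np.array([d[1],-d[0]])/L
if n@(np.array([.44,.285])-P)<0:n=-n
print("heel",P,Q,L,"edge ang",np.degrees(np.arctan2(*d[::-1])),"x-axis ang",np.degrees(np.arctan2(*n[::-1])),"ctr",(P+Q)/2+n*.032,"grasp",(P+Q)/2+n*.024)
for p in((118,101),(178,86)): print("well",onz("wrist",p,.022,c3))
E
python3 m2.py
```

```text
b1 junc [ 0.4654 -0.1414] tail [ 0.4415 -0.1854] 0.05001266816436573 ang 61.53846602498866 origin [ 0.4554 -0.1599] grasp [ 0.4535 -0.1634]
b2 junc [ 0.4369 -0.2816] tail [ 0.4014 -0.3202] 0.0523966705521901 ang 47.321664279532285 origin [ 0.421  -0.2988] grasp [ 0.4183 -0.3018]
bob [0.4631 0.1407 0.05  ]
bob [0.4777 0.0146 0.05  ]
heel [0.4812 0.285 ] [0.4434 0.2429] 0.056580269602245915 edge ang -132.00713486982772 x-axis ang 137.99286513017228 ctr [0.4385 0.2854] grasp [0.4445 0.28  ]
well [0.5642 0.2987 0.022 ]
well [0.582  0.2211 0.022 ]
```

Request:
step_arm --motion '[{"offset":[-0.19,-0.93,0],"roll":0},{"offset":[-0.19,-0.93,0],"roll":0},{"offset":[-0.19,-0.93,0],"roll":0},{"offset":[-0.19,-0.93,0],"roll":0},{"offset":[-0.19,-0.93,0],"roll":0},{"offset":[-0.19,-0.93,0],"roll":0},{"offset":[-0.19,-0.93,0],"roll":0},{"offset":[-0.19,-0.93,0],"roll":0},{"offset":[0,0,0.5],"roll":1},{"offset":[0,0,0.5],"roll":1}]'

```text
clock: 8.62
ee_pos: [0.4435, 0.2816, 0.274]
tcp_rot: [[0.978, -0.209, 0.001], [-0.209, -0.978, 0.001], [0.001, -0.001, -1.0]]
ft_force: [0.4, 0.6, -0.4]
gripper_width: 0.0852
finger_force: 0.0
```

Request:
step_arm --motion '[{"offset":[0,0,1],"roll":1},{"offset":[0,0,1],"roll":1},{"offset":[0,0,1],"roll":1},{"offset":[0,0,1],"roll":1},{"offset":[0,0,1],"roll":1},{"offset":[0,0,1],"roll":0},{"offset":[0,0,0.5],"roll":0},{"offset":[0,0,0],"roll":0},{"offset":[0,0,0],"roll":0}]'

```text
clock: 9.37
ee_pos: [0.4432, 0.2799, 0.111]
tcp_rot: [[0.744, -0.668, -0.001], [-0.668, -0.744, -0.001], [-0.0, 0.001, -1.0]]
ft_force: [-0.6, -0.7, -0.3]
gripper_width: 0.0856
finger_force: 0.0
```

```bash
python3 - <<'E'
from h import *
o=env.observe();print(o["clock"],o["ee_pos"],o["joint_positions"]); save(env.capture("wrist"),"g1.png")
E
```

```text
9.3667 [0.44316433 0.27990317 0.11098764] [3.21124392e+01 2.01555205e+01 1.11739399e+02 3.19267099e-04
 4.81842227e+01 1.64058198e+02]
```

View pics/g1.png

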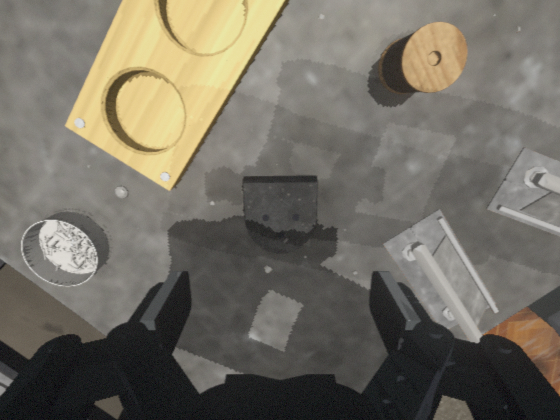

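The close view shows the heel square to the fingers, at columns 243 to 317 and so centred on 280. I'll go down and grip.

Request:
step_arm --motion '[{"offset":[0,0,1],"roll":0},{"offset":[0,0,1],"roll":0},{"offset":[0,0,1],"roll":0},{"offset":[0,0,1],"roll":0},{"offset":[0,0,0.44],"roll":0},{"offset":[0,0,0],"roll":0},{"offset":[0,0,0],"roll":0}]'

```text
clock: 10.0
ee_pos: [0.444, 0.2804, 0.0011]
tcp_rot: [[0.744, -0.669, 0.0], [-0.669, -0.744, 0.0], [0.0, -0.001, -1.0]]
ft_force: [-0.1, -0.1, -0.3]
gripper_width: 0.0853
finger_force: 0.0
```

Request:
step_arm --motion '[{"offset":[0,0,0],"roll":0},{"offset":[0,0,0],"roll":0},{"offset":[0,0,0],"roll":0},{"offset":[0,0,0],"roll":0},{"offset":[0,0,0],"roll":0},{"offset":[0,0,0],"roll":0},{"offset":[0,0,0],"roll":0},{"offset":[0,0,0],"roll":0}]' --grip 1 --force 40

```text
clock: 10.67
ee_pos: [0.4444, 0.2806, 0.0023]
tcp_rot: [[0.744, -0.668, 0.002], [-0.668, -0.744, 0.001], [0.001, -0.002, -1.0]]
ft_force: [-1.6, -0.9, 13.0]
gripper_width: 0.056
finger_force: 40.2
```

Request:
step_arm --motion '[{"offset":[0,0,-0.5],"roll":0},{"offset":[0,0,-1],"roll":0},{"offset":[0,0,-1],"roll":0},{"offset":[0,0,-1],"roll":-1},{"offset":[0,0,-1],"roll":-1},{"offset":[0,0,-0.5],"roll":-1},{"offset":[0,0,0],"roll":-1},{"offset":[0,0,0],"roll":-1},{"offset":[0,0,0],"roll":-1},{"offset":[0,0,0],"roll":-1}]'

```text
clock: 11.5
ee_pos: [0.4437, 0.2802, 0.1265]
tcp_rot: [[1.0, 0.006, 0.001], [0.006, -1.0, 0.001], [0.001, -0.001, -1.0]]
ft_force: [-0.1, -0.4, -0.3]
gripper_width: 0.0569
finger_force: 43.4
```

Request:
step_arm --motion '[{"offset":[0.2,0.95,0],"roll":0},{"offset":[0.2,0.95,0],"roll":0},{"offset":[0.2,0.95,0],"roll":0},{"offset":[0.2,0.95,0],"roll":0},{"offset":[0.2,0.95,0],"roll":0},{"offset":[0.2,0.95,0],"roll":0},{"offset":[0.2,0.95,0],"roll":0},{"offset":[0.2,0.95,0],"roll":0},{"offset":[0.2,0.95,0],"roll":0},{"offset":[0.2,0.95,0],"roll":0}]'

```text
clock: 12.33
ee_pos: [0.494, 0.0414, 0.1263]
tcp_rot: [[1.0, 0.001, 0.002], [0.001, -1.0, 0.0], [0.002, -0.0, -1.0]]
ft_force: [0.6, 0.5, -1.4]
gripper_width: 0.0565
finger_force: 43.4
```

Request:
step_arm --motion '[{"offset":[0.2,0.95,0],"roll":0},{"offset":[0.2,0.95,0],"roll":0},{"offset":[0.2,0.95,0],"roll":0},{"offset":[0.2,0.95,0],"roll":0},{"offset":[0.2,0.95,0],"roll":0},{"offset":[0.2,0.95,0],"roll":0},{"offset":[0.2,0.95,0],"roll":0},{"offset":[0.2,0.95,0],"roll":0},{"offset":[0,0,0],"roll":0},{"offset":[0,0,0],"roll":0}]'

```text
clock: 13.17
ee_pos: [0.534, -0.1484, 0.1261]
tcp_rot: [[1.0, -0.001, 0.001], [-0.001, -1.0, -0.0], [0.001, 0.0, -1.0]]
ft_force: [-0.2, 1.3, -0.7]
gripper_width: 0.0566
finger_force: 43.4
```

Request:
step_arm --motion '[{"offset":[0.3,0.98,0],"roll":0},{"offset":[0.3,0.98,0],"roll":0},{"offset":[0.3,0.98,0],"roll":0},{"offset":[0.3,0.98,0],"roll":0},{"offset":[0,0,0],"roll":0},{"offset":[0,0,0],"roll":0}]'

```text
clock: 13.67
ee_pos: [0.5638, -0.2453, 0.1255]
tcp_rot: [[1.0, -0.0, 0.0], [-0.0, -1.0, 0.0], [0.0, -0.0, -1.0]]
ft_force: [0.0, -0.8, -1.2]
gripper_width: 0.0566
finger_force: 43.4
```

```bash
python3 - <<'E'
from h import *
o=env.observe();print(o["clock"],o["ee_pos"])
c=env.get_calibration("wrist")
save(env.capture("wrist"),"g2.png")
for d in env.masks_of("heel_tray","wrist")[:2]:
    ys,xs=np.nonzero(d["region"]);w=np.array([onz("wrist",p,.015,c)[:2] for p in zip(xs,ys)])
    print(d["p"],d["box"],cv2.minAreaRect((w*1000).astype(np.float32)))
E
```

```text
13.6667 [ 0.56384863 -0.24527599  0.12554154]
0.67 [200.2, 153.8, 360.8, 260.9] ((557.8380737304688, -246.62844848632812), (101.19200897216797, 132.89532470703125), 0.6437074542045593)
```

View pics/g2.png

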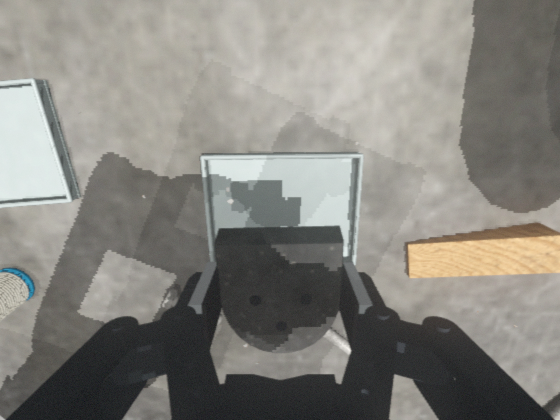

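The heel is held level, and the tray (centre about x 0.557, y -0.246) lies right below it. I'll lower, release partly and rise.

Request:
step_arm --motion '[{"offset":[0,0,1],"roll":0},{"offset":[0,0,1],"roll":0},{"offset":[0,0,1],"roll":0},{"offset":[0,0,1],"roll":0},{"offset":[0,0,0.4],"roll":0},{"offset":[0,0,0.4],"roll":0},{"offset":[0,0,0],"roll":0},{"offset":[0,0,0],"roll":0}]'

```text
clock: 14.43
ee_pos: [0.5642, -0.2449, 0.0058]
tcp_rot: [[1.0, 0.001, 0.0], [0.001, -1.0, -0.0], [0.0, 0.0, -1.0]]
ft_force: [0.0, -0.8, -0.6]
gripper_width: 0.0565
finger_force: 56.3
```

Request:
step_arm --motion '[{"offset":[0,0,0],"roll":0},{"offset":[0,0,0],"roll":0},{"offset":[0,0,0],"roll":0},{"offset":[0,0,0],"roll":0},{"offset":[0,0,0],"roll":0}]' --grip -0.65

```text
clock: 14.85
ee_pos: [0.564, -0.2455, 0.0056]
tcp_rot: [[1.0, 0.001, 0.001], [0.001, -1.0, -0.0], [0.001, 0.0, -1.0]]
ft_force: [-0.2, -0.1, 0.1]
gripper_width: 0.0705
finger_force: 0.0
```

Request:
step_arm --motion '[{"offset":[0,0,-1],"roll":0},{"offset":[0,0,-1],"roll":0},{"offset":[0,0,-1],"roll":0},{"offset":[0,0,-1],"roll":0},{"offset":[0,0,0],"roll":0},{"offset":[0,0,0],"roll":0}]'

```text
clock: 15.35
ee_pos: [0.5648, -0.2459, 0.107]
tcp_rot: [[1.0, 0.001, 0.003], [0.001, -1.0, -0.001], [0.003, 0.001, -1.0]]
ft_force: [0.1, 0.2, -0.6]
gripper_width: 0.0704
finger_force: 0.0
```

Request:
step_arm --motion '[{"offset":[-0.98,0.37,0],"roll":0},{"offset":[-0.98,0.37,0],"roll":0},{"offset":[-0.98,0.37,0],"roll":0},{"offset":[-0.98,0.37,0],"roll":0},{"offset":[-0.98,0.37,0],"roll":0},{"offset":[-0.98,0.37,0],"roll":0},{"offset":[0,0,0],"roll":-1},{"offset":[0,0,0],"roll":-1},{"offset":[0,0,0],"roll":-1},{"offset":[0,0,0],"roll":-1}]'

```text
clock: 16.18
ee_pos: [0.4159, -0.3007, 0.1041]
tcp_rot: [[0.911, 0.412, -0.002], [0.412, -0.911, 0.001], [-0.001, -0.002, -1.0]]
ft_force: [-0.0, -0.8, -0.1]
gripper_width: 0.0702
finger_force: 0.0
```

Request:
step_arm --motion '[{"offset":[0,0,0],"roll":-1},{"offset":[0,0,0],"roll":-1},{"offset":[0,0,0],"roll":-1},{"offset":[0,0,0],"roll":-0.88},{"offset":[0,0,0],"roll":0},{"offset":[0,0,0],"roll":0}]' --grip -0.3

```text
clock: 16.68
ee_pos: [0.4162, -0.3006, 0.1043]
tcp_rot: [[0.68, 0.733, -0.001], [0.733, -0.68, 0.001], [-0.0, -0.002, -1.0]]
ft_force: [0.3, -0.2, -0.3]
gripper_width: 0.0557
finger_force: 0.0
```

```bash
cat > bolt.py <<'E'
from h import *
import sys
np.set_printoptions(precision=4,suppress=True)
o=env.observe();print(o["clock"],o["ee_pos"],o["joint_positions"]);R=o["tcp_rot"]
c=env.get_calibration("wrist"); save(env.capture("wrist"),sys.argv[1])
for d in env.masks_of("bolt_1","wrist")[:3]:
    ys,xs=np.nonzero(d["region"]);w=np.array([onz("wrist",p,.009,c) for p in zip(xs,ys)])-o["ee_pos"]
    t=w@R[:,:2]*1000  # in tool x,y mm
    r=cv2.minAreaRect(t.astype(np.float32)); 
    sh=t[t[:,0]<np.percentile(t[:,0],60)]; v=cv2.fitLine(sh.astype(np.float32),2,0,.01,.01).ravel()
    print(d["p"],d["box"],"rect",r,"x range",t[:,0].min(),t[:,0].max(),"shank line",v)
print([(d["pixel"],d["p"],(onz("wrist",d["pixel"],0,c)-o["ee_pos"])@R*1000) for d in env.place_of("bolt_1","wrist")[:3]])
E
python3 bolt.py g3.png
```

```text
16.6833 [ 0.4162 -0.3006  0.1043] [-36.0019  19.9383 113.2597   0.0013  46.9019   6.8436]
0.59 [269.4, 173.3, 297.7, 238.6] rect ((5.833885192871094, 1.5942573547363281), (59.64895248413086, 20.211116790771484), 0.003092854982241988) x range -23.990772806443022 35.65861942722733 shank line [ 0.9999 -0.0141 -1.1018  2.0606]
[([186.6, 31.2], 0.89, array([129.9108, -65.1623, 104.4317])), ([284.5, 202.8], 0.79, array([  3.813 ,   3.7435, 104.3363]))]
```

View pics/g3.png

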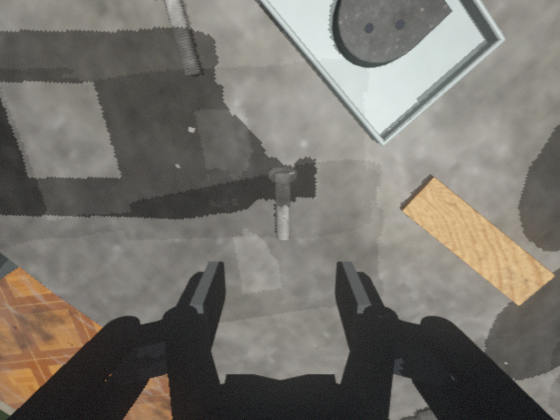

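The bolt is aligned with the tool, shank at about (283,210). The heel lies flat in its tray at the top right. I'll descend and grip.

Request:
step_arm --motion '[{"offset":[0.05,0.08,1],"roll":0},{"offset":[0,0,1],"roll":0},{"offset":[0,0,1],"roll":0},{"offset":[0,0,1],"roll":0},{"offset":[0,0,0.05],"roll":0},{"offset":[0,0,0],"roll":0},{"offset":[0,0,0],"roll":0}]'

```text
clock: 17.42
ee_pos: [0.4195, -0.3017, 0.0048]
tcp_rot: [[0.678, 0.735, 0.0], [0.735, -0.678, -0.0], [0.0, 0.0, -1.0]]
ft_force: [-0.0, -0.1, -0.2]
gripper_width: 0.0555
finger_force: 0.0
```

Request:
step_arm --motion '[{"offset":[0,0,0],"roll":0},{"offset":[0,0,0],"roll":0},{"offset":[0,0,0],"roll":0},{"offset":[0,0,0],"roll":0},{"offset":[0,0,0],"roll":0},{"offset":[0,0,0],"roll":0},{"offset":[0,0,0],"roll":0},{"offset":[0,0,0],"roll":0},{"offset":[0,0,0],"roll":0}]' --grip 1 --force 50

```text
clock: 18.17
ee_pos: [0.4198, -0.3019, 0.0049]
tcp_rot: [[0.678, 0.735, 0.001], [0.735, -0.678, -0.001], [0.0, 0.002, -1.0]]
ft_force: [-1.3, 0.3, 8.4]
gripper_width: 0.0095
finger_force: 49.4
```

Request:
step_arm --motion '[{"offset":[0,0,-1],"roll":0},{"offset":[0,0,-1],"roll":0},{"offset":[0,0,-1],"roll":0},{"offset":[0,0,-1],"roll":0},{"offset":[0,0,-0.5],"roll":1},{"offset":[0,0,0],"roll":1},{"offset":[0,0,0],"roll":1},{"offset":[0,0,0],"roll":1},{"offset":[0,0,0],"roll":1},{"offset":[0,0,0],"roll":1}]'

```text
clock: 19.0
ee_pos: [0.4191, -0.3014, 0.1168]
tcp_rot: [[0.982, 0.191, 0.0], [0.191, -0.982, -0.0], [0.0, 0.0, -1.0]]
ft_force: [-1.0, -0.4, -0.3]
gripper_width: 0.0098
finger_force: 49.0
```

Request:
step_arm --motion '[{"offset":[0,0,0],"roll":1},{"offset":[0,0,0],"roll":0.08},{"offset":[0.76,-0.95,0],"roll":0},{"offset":[0.76,-0.95,0],"roll":0},{"offset":[0.76,-0.95,0],"roll":0},{"offset":[0.76,-0.95,0],"roll":0},{"offset":[0.76,-0.95,0],"roll":0},{"offset":[0.76,-0.95,0],"roll":0},{"offset":[0.76,-0.95,0],"roll":0},{"offset":[0.76,-0.95,0],"roll":0}]'

```text
clock: 19.83
ee_pos: [0.5552, -0.0979, 0.1167]
tcp_rot: [[0.996, 0.088, 0.0], [0.088, -0.996, -0.0], [0.0, 0.0, -1.0]]
ft_force: [-0.1, -0.5, -0.2]
gripper_width: 0.0095
finger_force: 49.0
```

Request:
step_arm --motion '[{"offset":[0.76,-0.95,0],"roll":0},{"offset":[0.76,-0.95,0],"roll":0},{"offset":[0.76,-0.95,0],"roll":0},{"offset":[0,0,0],"roll":0},{"offset":[0,0,0],"roll":0},{"offset":[0,0,0],"roll":0}]'

```text
clock: 20.33
ee_pos: [0.6046, -0.0237, 0.1163]
tcp_rot: [[0.996, 0.087, -0.001], [0.087, -0.996, -0.0], [-0.001, 0.0, -1.0]]
ft_force: [-0.0, -0.5, -1.0]
gripper_width: 0.0095
finger_force: 49.1
```

```bash
python3 - <<'E'
from h import *
o=env.observe();print(o["clock"],o["ee_pos"],o["tcp_rot"][:2,0])
c=env.get_calibration("wrist")
save(env.capture("wrist"),"g4.png")
for d in env.masks_of("bolt_tray","wrist")[:2]:
    ys,xs=np.nonzero(d["region"]);w=np.array([onz("wrist",p,.015,c)[:2] for p in zip(xs,ys)])
    print(d["p"],d["box"],cv2.minAreaRect((w*1000).astype(np.float32)))
E
```

```text
20.3333 [ 0.60463432 -0.02370516  0.11626108] [0.99622071 0.08685082]
0.76 [111.5, 134.5, 338.2, 255.4] ((608.5586547851562, 20.572654724121094), (100.37344360351562, 172.6019287109375), 4.606029510498047)
```

View pics/g4.png

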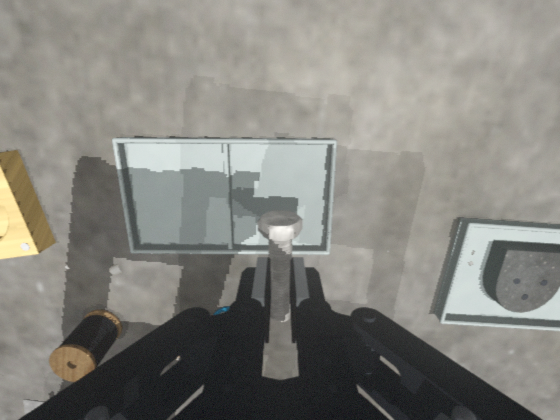

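The bolt is held along the tray's x, over the right bay (divider at column 231, bay 231 to 330). I'll lower and release.

Request:
step_arm --motion '[{"offset":[0.1,0,1],"roll":0},{"offset":[0,0,1],"roll":0},{"offset":[0,0,1],"roll":0},{"offset":[0,0,0.9],"roll":0},{"offset":[0,0,0.4],"roll":0},{"offset":[0,0,0],"roll":0},{"offset":[0,0,0],"roll":0}]'

```text
clock: 21.02
ee_pos: [0.6075, -0.0241, 0.009]
tcp_rot: [[0.996, 0.084, -0.001], [0.084, -0.996, -0.0], [-0.001, -0.0, -1.0]]
ft_force: [0.1, 0.5, -0.9]
gripper_width: 0.0092
finger_force: 51.9
```

Request:
step_arm --motion '[{"offset":[0,0,0],"roll":0},{"offset":[0,0,0],"roll":0},{"offset":[0,0,0],"roll":0},{"offset":[0,0,0],"roll":0},{"offset":[0,0,0],"roll":0}]' --grip 0.2

```text
clock: 21.43
ee_pos: [0.608, -0.0233, 0.0094]
tcp_rot: [[0.996, 0.084, 0.001], [0.084, -0.996, -0.0], [0.001, 0.0, -1.0]]
ft_force: [-1.2, 0.5, -0.5]
gripper_width: 0.0345
finger_force: 0.0
```

Request:
step_arm --motion '[{"offset":[0,0,-1],"roll":0},{"offset":[0,0,-1],"roll":0},{"offset":[0,0,-1],"roll":0},{"offset":[0,0,-1],"roll":0},{"offset":[0,0,0],"roll":0}]'

```text
clock: 21.85
ee_pos: [0.6109, -0.0233, 0.1141]
tcp_rot: [[0.996, 0.085, 0.007], [0.085, -0.996, -0.0], [0.007, 0.001, -1.0]]
ft_force: [1.0, -0.2, 0.5]
gripper_width: 0.0342
finger_force: 0.0
```

Request:
step_arm --motion '[{"offset":[-0.95,0.72,0],"roll":0},{"offset":[-0.95,0.72,0],"roll":0},{"offset":[-0.95,0.72,0],"roll":0},{"offset":[-0.95,0.72,0],"roll":0},{"offset":[-0.95,0.72,0],"roll":0},{"offset":[-0.95,0.72,0],"roll":0},{"offset":[-0.95,0.72,0],"roll":0},{"offset":[0,0,0],"roll":-1},{"offset":[0,0,0],"roll":-1},{"offset":[0,0,0],"roll":-1}]' --grip -0.3

```text
clock: 22.68
ee_pos: [0.4523, -0.1633, 0.1089]
tcp_rot: [[0.92, 0.392, 0.0], [0.392, -0.92, 0.0], [0.0, -0.0, -1.0]]
ft_force: [-0.5, 0.2, 0.1]
gripper_width: 0.0556
finger_force: 0.0
```

Request:
step_arm --motion '[{"offset":[0,0,0],"roll":-1},{"offset":[0,0,0],"roll":-1},{"offset":[0,0,0],"roll":-1},{"offset":[0,0,0],"roll":-1},{"offset":[0,0,0],"roll":-1},{"offset":[0,0,0],"roll":-1},{"offset":[0,0,0],"roll":-0.5},{"offset":[0,0,0],"roll":0},{"offset":[0,0,0],"roll":0}]'

```text
clock: 23.43
ee_pos: [0.4527, -0.1628, 0.1089]
tcp_rot: [[0.474, 0.881, -0.0], [0.881, -0.474, 0.0], [-0.0, -0.0, -1.0]]
ft_force: [-0.2, -0.9, -1.0]
gripper_width: 0.0553
finger_force: 0.0
```

```bash
python3 bolt.py g5.png
```

```text
23.4333 [ 0.4527 -0.1628  0.1089] [-19.9566  17.0331 116.9953  -0.0004  45.9821   8.3087]
0.66 [271.5, 169.7, 296.5, 238.6] rect ((3.9807376861572266, 2.4730796813964844), (59.9659538269043, 20.600284576416016), 0.052594028413295746) x range -26.001596553567772 33.97019828259366 shank line [ 0.9974  0.0716 -4.0339  0.3297]
[([283.3, 202.5], 0.8, array([  2.6413,   2.8785, 108.8727]))]
```

View pics/g5.png

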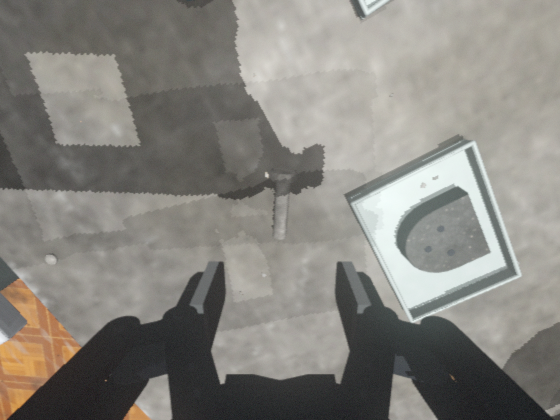

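Bolt 1 is between the fingers at (282,205), about 3 degrees off. I'll trim that, descend and grip.

Request:
step_arm --motion '[{"offset":[-0.02,0.06,1],"roll":0.4},{"offset":[0,0,1],"roll":0},{"offset":[0,0,1],"roll":0},{"offset":[0,0,1],"roll":0},{"offset":[0,0,0.18],"roll":0},{"offset":[0,0,0],"roll":0},{"offset":[0,0,0],"roll":0}]'

```text
clock: 24.17
ee_pos: [0.4542, -0.1641, 0.005]
tcp_rot: [[0.509, 0.861, -0.0], [0.861, -0.509, 0.0], [-0.0, -0.0, -1.0]]
ft_force: [-0.2, 0.4, 0.4]
gripper_width: 0.0555
finger_force: 0.0
```

Request:
step_arm --motion '[{"offset":[0,0,0],"roll":0},{"offset":[0,0,0],"roll":0},{"offset":[0,0,0],"roll":0},{"offset":[0,0,0],"roll":0},{"offset":[0,0,0],"roll":0},{"offset":[0,0,0],"roll":0},{"offset":[0,0,0],"roll":0},{"offset":[0,0,0],"roll":0},{"offset":[0,0,0],"roll":0}]' --grip 1 --force 50

```text
clock: 24.92
ee_pos: [0.4544, -0.1642, 0.0055]
tcp_rot: [[0.508, 0.861, 0.001], [0.861, -0.508, -0.0], [0.0, 0.001, -1.0]]
ft_force: [-1.1, 0.1, 8.7]
gripper_width: 0.0094
finger_force: 48.9
```

Request:
step_arm --motion '[{"offset":[0,0,-1],"roll":0},{"offset":[0,0,-1],"roll":0},{"offset":[0,0,-1],"roll":0},{"offset":[0,0,-1],"roll":0},{"offset":[0,0,-0.5],"roll":1},{"offset":[0,0,0],"roll":1},{"offset":[0,0,0],"roll":1},{"offset":[0,0,0],"roll":1},{"offset":[0,0,0],"roll":1},{"offset":[0,0,0],"roll":1}]'

```text
clock: 25.75
ee_pos: [0.4538, -0.164, 0.1174]
tcp_rot: [[0.92, 0.393, 0.0], [0.393, -0.92, -0.0], [0.0, 0.0, -1.0]]
ft_force: [-0.1, -0.5, -1.2]
gripper_width: 0.0095
finger_force: 49.2
```

Request:
step_arm --motion '[{"offset":[0,0,0],"roll":1},{"offset":[0,0,0],"roll":1},{"offset":[0,0,0],"roll":1},{"offset":[0,0,0],"roll":0}]'

```text
clock: 26.08
ee_pos: [0.4538, -0.164, 0.1173]
tcp_rot: [[0.996, 0.09, 0.0], [0.09, -0.996, -0.0], [0.0, 0.0, -1.0]]
ft_force: [0.4, -0.0, -1.0]
gripper_width: 0.0095
finger_force: 49.2
```

Request:
step_arm --motion '[{"offset":[0.74,-0.95,0],"roll":0},{"offset":[0.74,-0.95,0],"roll":0},{"offset":[0.74,-0.95,0],"roll":0},{"offset":[0.74,-0.95,0],"roll":0},{"offset":[0.74,-0.95,0],"roll":0},{"offset":[0.74,-0.95,0],"roll":0},{"offset":[0.74,-0.95,0],"roll":0},{"offset":[0.74,-0.95,0],"roll":0},{"offset":[0.74,-0.95,0],"roll":0},{"offset":[0,0,0],"roll":0.1}]'

```text
clock: 26.92
ee_pos: [0.6024, 0.0687, 0.1176]
tcp_rot: [[0.996, 0.09, 0.003], [0.09, -0.996, 0.002], [0.004, -0.001, -1.0]]
ft_force: [0.0, -0.9, -0.5]
gripper_width: 0.0093
finger_force: 49.2
```

Request:
step_arm --motion '[{"offset":[0,0,1],"roll":0},{"offset":[0,0,1],"roll":0},{"offset":[0,0,1],"roll":0},{"offset":[0,0,0.9],"roll":0},{"offset":[0,0,0.42],"roll":0},{"offset":[0,0,0],"roll":0},{"offset":[0,0,0],"roll":0}]'

```text
clock: 27.5
ee_pos: [0.5992, 0.0643, 0.0089]
tcp_rot: [[0.996, 0.086, -0.001], [0.086, -0.996, -0.0], [-0.001, 0.0, -1.0]]
ft_force: [0.6, -0.5, -0.6]
gripper_width: 0.0097
finger_force: 53.3
```

Request:
step_arm --motion '[{"offset":[0,0,0],"roll":0},{"offset":[0,0,0],"roll":0},{"offset":[0,0,0],"roll":0},{"offset":[0,0,0],"roll":0},{"offset":[0,0,0],"roll":0}]' --grip 0.2

```text
clock: 27.92
ee_pos: [0.5996, 0.0645, 0.0094]
tcp_rot: [[0.996, 0.085, 0.001], [0.085, -0.996, 0.0], [0.001, 0.0, -1.0]]
ft_force: [0.9, -0.8, 0.5]
gripper_width: 0.0339
finger_force: 0.0
```

Request:
step_arm --motion '[{"offset":[0,0,-1],"roll":0},{"offset":[0,0,-1],"roll":0},{"offset":[0,0,-1],"roll":0},{"offset":[0,0,-1],"roll":0},{"offset":[0,0,0],"roll":0},{"offset":[0,0,0],"roll":0}]'

```text
clock: 28.42
ee_pos: [0.6005, 0.0647, 0.1107]
tcp_rot: [[0.996, 0.085, 0.003], [0.085, -0.996, 0.0], [0.003, -0.0, -1.0]]
ft_force: [0.1, 0.2, 0.5]
gripper_width: 0.0338
finger_force: 0.0
```

Request:
step_arm --motion '[{"offset":[-1,0.3,0],"roll":0},{"offset":[-1,0.3,0],"roll":0},{"offset":[-1,0.3,0],"roll":0},{"offset":[-1,0.3,0],"roll":0},{"offset":[-1,0.3,0],"roll":0},{"offset":[0,0,0],"roll":0},{"offset":[0,0,0],"roll":0},{"offset":[0,0,0],"roll":0}]' --grip -0.5

```text
clock: 29.08
ee_pos: [0.4785, 0.0167, 0.1087]
tcp_rot: [[0.996, 0.084, 0.0], [0.084, -0.996, 0.0], [0.0, -0.0, -1.0]]
ft_force: [0.3, -0.3, -0.9]
gripper_width: 0.0639
finger_force: 0.0
```

```bash
cat > bob.py <<'E'
from h import *
import sys
np.set_printoptions(precision=4,suppress=True)
o=env.observe();print(o["clock"],o["ee_pos"],o["tcp_rot"][:2,0])
c=env.get_calibration("wrist"); save(env.capture("wrist"),sys.argv[1])
for t in("bobbin_1","bobbin_block","bolt_1"):
    for d in env.place_of(t,"wrist")[:3]: print(t,d["pixel"],d["p"],onz("wrist",d["pixel"],0,c)[:2])
for d in env.masks_of("bobbin_block","wrist")[:1]:
    ys,xs=np.nonzero(d["region"]);w=np.array([onz("wrist",p,.022,c)[:2] for p in zip(xs,ys)])
    print(d["p"],d["box"],cv2.minAreaRect((w*1000).astype(np.float32)))
E
python3 bob.py g6.png
```

```text
29.0833 [0.4785 0.0167 0.1087] [0.9964 0.0843]
bobbin_1 [130.1, 211.3] 0.8 [0.4625 0.1438]
bobbin_1 [279.0, 205.4] 0.56 [0.4784 0.0179]
bobbin_block [354.0, 39.6] 0.28 [ 0.6076 -0.0253]
bolt_1 [354.1, 35.9] 0.89 [ 0.61  -0.025]
bolt_1 [229.0, 37.6] 0.66 [0.6015 0.0639]
0.9 [0.0, 1.0, 80.5, 112.0] ((575.9912719726562, 197.94642639160156), (64.16808319091797, 57.33598709106445), 12.71538257598877)
```

View pics/g6.png

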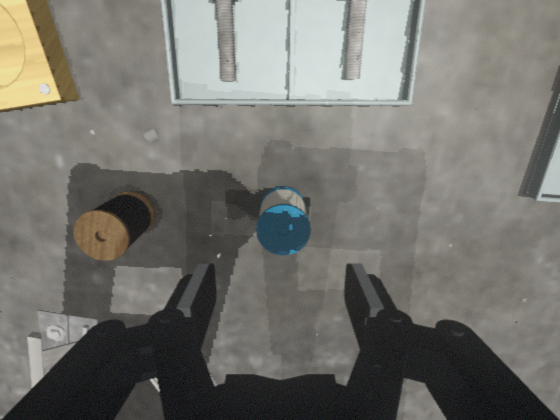

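Both bolts lie in their bays, at (228,40) and (354,40). The blue bobbin is centred between the fingers at (284,225). I'll grip it high so the fingers clear the block's rim.

Request:
step_arm --motion '[{"offset":[0,0,1],"roll":0},{"offset":[0,0,1],"roll":0},{"offset":[0,0,1],"roll":0},{"offset":[0,-0.04,0.35],"roll":0},{"offset":[0,0,0],"roll":0},{"offset":[0,0,0],"roll":0}]'

```text
clock: 29.83
ee_pos: [0.478, 0.0178, 0.0253]
tcp_rot: [[0.996, 0.085, -0.001], [0.085, -0.996, -0.0], [-0.001, -0.0, -1.0]]
ft_force: [-0.0, 0.5, 0.8]
gripper_width: 0.064
finger_force: 0.0
```

Request:
step_arm --motion '[{"offset":[0,0,0],"roll":0},{"offset":[0,0,0],"roll":0},{"offset":[0,0,0],"roll":0},{"offset":[0,0,0],"roll":0},{"offset":[0,0,0],"roll":0},{"offset":[0,0,0],"roll":0},{"offset":[0,0,0],"roll":0}]' --grip 1 --force 35

```text
clock: 30.42
ee_pos: [0.479, 0.0177, 0.0267]
tcp_rot: [[0.996, 0.084, 0.003], [0.084, -0.996, 0.0], [0.003, 0.0, -1.0]]
ft_force: [-0.1, -0.0, 5.4]
gripper_width: 0.0367
finger_force: 34.5
```

Request:
step_arm --motion '[{"offset":[0,0,-0.5],"roll":0},{"offset":[0,0,-1],"roll":0},{"offset":[0,0,-1],"roll":0},{"offset":[0,0,-1],"roll":0},{"offset":[0,0,-0.5],"roll":0},{"offset":[0,0,0],"roll":0}]'

```text
clock: 30.92
ee_pos: [0.4802, 0.0177, 0.1289]
tcp_rot: [[0.996, 0.084, 0.007], [0.084, -0.996, 0.0], [0.007, 0.0, -1.0]]
ft_force: [1.0, 0.4, -0.5]
gripper_width: 0.0361
finger_force: 35.5
```

Request:
step_arm --motion '[{"offset":[0.6,-0.97,0],"roll":0},{"offset":[0.6,-0.97,0],"roll":0},{"offset":[0.6,-0.97,0],"roll":0},{"offset":[0.6,-0.97,0],"roll":0},{"offset":[0.6,-0.97,0],"roll":0},{"offset":[0.6,-0.97,0],"roll":0},{"offset":[0.6,-0.97,0],"roll":0},{"offset":[0.6,-0.97,0],"roll":0},{"offset":[0,0,0],"roll":0},{"offset":[0,0,0],"roll":0}]'

```text
clock: 31.75
ee_pos: [0.581, 0.222, 0.1243]
tcp_rot: [[0.996, 0.086, -0.001], [0.086, -0.996, -0.0], [-0.001, 0.0, -1.0]]
ft_force: [-0.5, -0.1, -1.1]
gripper_width: 0.0367
finger_force: 35.5
```

```bash
python3 bob.py g7.png
```

```text
31.75 [0.581  0.222  0.1243] [0.9963 0.0862]
bobbin_1 [279.8, 251.6] 0.71 [0.5297 0.2181]
bobbin_block [232.3, 204.4] 0.61 [0.5729 0.2646]
bolt_1 [462.1, 196.2] 0.91 [0.598  0.0614]
0.71 [119.9, 147.5, 332.3, 270.5] ((573.91162109375, 262.9770202636719), (89.40422058105469, 162.578857421875), 13.304158210754395)
```

View pics/g7.png

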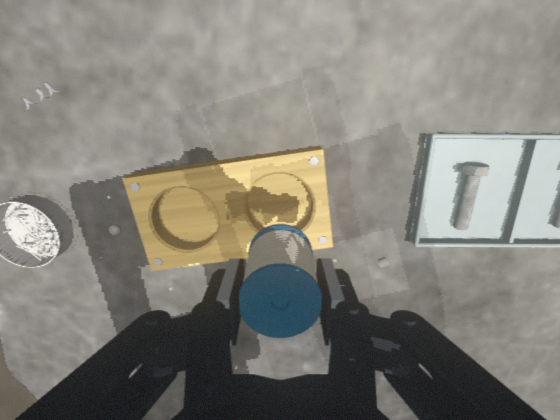

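The bobbin is held upright, and the wells' rims show at about (280,201) and (185,218). I'll compute their positions.

```bash
python3 - <<'E'
from h import *
for p in((280,201),(185,218)): print(onz("wrist",p,.022))
# block screws at corners (top face): (314,160),(323,240),(137,187),(158,262)
print(sum(onz("wrist",p,.022) for p in((314,160),(323,240),(137,187),(158,262)))/4)
E
```

```text
[0.58605647 0.22075276 0.022     ]
[0.56456969 0.29890309 0.022     ]
[0.57135234 0.2596049  0.022     ]
```

Request:
step_arm --motion '[{"offset":[0.08,0.03,1],"roll":0},{"offset":[0,0,1],"roll":0},{"offset":[0,0,1],"roll":0},{"offset":[0,0,0.5],"roll":0},{"offset":[0,0,0.26],"roll":0},{"offset":[0,0,0],"roll":0},{"offset":[0,0,0],"roll":0}]'

```text
clock: 32.58
ee_pos: [0.5836, 0.2203, 0.0319]
tcp_rot: [[0.996, 0.084, 0.001], [0.084, -0.996, 0.0], [0.001, -0.0, -1.0]]
ft_force: [0.3, -0.9, -0.8]
gripper_width: 0.0367
finger_force: 36.3
```

Request:
step_arm --motion '[{"offset":[0,0,0],"roll":0},{"offset":[0,0,0],"roll":0},{"offset":[0,0,0],"roll":0},{"offset":[0,0,0],"roll":0},{"offset":[0,0,0],"roll":0}]' --grip -0.25

```text
clock: 33.0
ee_pos: [0.5833, 0.2206, 0.0315]
tcp_rot: [[0.996, 0.084, 0.0], [0.084, -0.996, 0.0], [0.0, -0.0, -1.0]]
ft_force: [0.6, 0.5, 0.2]
gripper_width: 0.0537
finger_force: 0.0
```

Request:
step_arm --motion '[{"offset":[0,0,-1],"roll":0},{"offset":[0,0,-1],"roll":0},{"offset":[0,0,-1],"roll":0},{"offset":[0,0,-1],"roll":0},{"offset":[0,0,0],"roll":0}]'

```text
clock: 33.42
ee_pos: [0.5859, 0.2216, 0.1364]
tcp_rot: [[0.996, 0.084, 0.007], [0.084, -0.996, 0.003], [0.007, -0.002, -1.0]]
ft_force: [1.1, 0.6, 1.0]
gripper_width: 0.0531
finger_force: 0.0
```

Request:
step_arm --motion '[{"offset":[-0.85,0.46,0],"roll":0},{"offset":[-0.85,0.46,0],"roll":0},{"offset":[-0.85,0.46,0],"roll":0},{"offset":[-0.85,0.46,0],"roll":0},{"offset":[-0.85,0.46,0],"roll":0},{"offset":[-0.85,0.46,0],"roll":0},{"offset":[0,0,0],"roll":0},{"offset":[0,0,0],"roll":0},{"offset":[0,0,0],"roll":0}]' --grip -0.5

```text
clock: 34.17
ee_pos: [0.4628, 0.1413, 0.1315]
tcp_rot: [[0.996, 0.084, 0.001], [0.084, -0.996, 0.0], [0.001, -0.0, -1.0]]
ft_force: [0.2, 0.8, -0.2]
gripper_width: 0.0643
finger_force: 0.0
```

```bash
python3 bob.py g8.png; python3 - <<'E'
from h import *
c=env.get_calibration("wrist")
for d in env.masks_of("bobbin_1","wrist")[:3]:
    ys,xs=np.nonzero(d["region"])
    b=d["box"]; print(d["p"],b)
E
```

```text
34.1667 [0.4628 0.1413 0.1315] [0.9964 0.0842]
bobbin_1 [281.4, 200.1] 0.95 [0.4605 0.1402]
bobbin_1 [188.2, 44.6] 0.78 [0.5818 0.224 ]
bobbin_block [139.8, 53.5] 0.82 [0.5723 0.2622]
bolt_1 [395.6, 34.2] 0.83 [0.6025 0.0632]
bolt_1 [511.7, 36.1] 0.76 [ 0.6087 -0.0271]
0.89 [0.0, 0.3, 247.5, 125.2] ((571.7879028320312, 262.02813720703125), (84.6771240234375, 164.2146453857422), 12.548178672790527)
0.59 [254.7, 180.9, 303.6, 238.2]
```

Request:
step_arm --motion '[{"offset":[-0.06,0.03,1],"roll":0},{"offset":[0,0,1],"roll":0},{"offset":[0,0,1],"roll":0},{"offset":[0,0,0.9],"roll":0},{"offset":[0,0,0.36],"roll":0},{"offset":[0,0,0],"roll":0},{"offset":[0,0,0],"roll":0}]'

```text
clock: 35.05
ee_pos: [0.4606, 0.1402, 0.0249]
tcp_rot: [[0.996, 0.084, -0.001], [0.084, -0.996, -0.0], [-0.001, 0.0, -1.0]]
ft_force: [-0.6, -0.0, 0.4]
gripper_width: 0.0639
finger_force: 0.0
```

Request:
step_arm --motion '[{"offset":[0,0,0],"roll":0},{"offset":[0,0,0],"roll":0},{"offset":[0,0,0],"roll":0},{"offset":[0,0,0],"roll":0},{"offset":[0,0,0],"roll":0},{"offset":[0,0,0],"roll":0},{"offset":[0,0,0],"roll":0}]' --grip 1 --force 35

```text
clock: 35.63
ee_pos: [0.4616, 0.1404, 0.0262]
tcp_rot: [[0.996, 0.084, 0.002], [0.084, -0.996, 0.001], [0.002, -0.001, -1.0]]
ft_force: [-0.7, 0.2, 5.3]
gripper_width: 0.0363
finger_force: 34.5
```

Request:
step_arm --motion '[{"offset":[0,0,-0.5],"roll":0},{"offset":[0,0,-1],"roll":0},{"offset":[0,0,-1],"roll":0},{"offset":[0,0,-1],"roll":0},{"offset":[0,0,-0.8],"roll":0},{"offset":[0,0,0],"roll":0}]'

```text
clock: 36.13
ee_pos: [0.4631, 0.1409, 0.1369]
tcp_rot: [[0.996, 0.084, 0.007], [0.084, -0.996, 0.002], [0.007, -0.002, -1.0]]
ft_force: [0.7, 0.6, -0.7]
gripper_width: 0.0366
finger_force: 35.4
```

Request:
step_arm --motion '[{"offset":[0.67,-0.86,0],"roll":0},{"offset":[0.67,-0.86,0],"roll":0},{"offset":[0.67,-0.86,0],"roll":0},{"offset":[0.67,-0.86,0],"roll":0},{"offset":[0.67,-0.86,0],"roll":0},{"offset":[0.67,-0.86,0],"roll":0},{"offset":[0.67,-0.86,0],"roll":0},{"offset":[0,0,0],"roll":0},{"offset":[0,0,0],"roll":0},{"offset":[0,0,0],"roll":0}]'

```text
clock: 36.97
ee_pos: [0.5638, 0.2994, 0.1318]
tcp_rot: [[0.996, 0.085, -0.001], [0.085, -0.996, -0.001], [-0.001, 0.001, -1.0]]
ft_force: [-0.6, -0.5, -0.2]
gripper_width: 0.0366
finger_force: 35.5
```

Request:
step_arm --motion '[{"offset":[0.03,0.02,1],"roll":0},{"offset":[0,0,1],"roll":0},{"offset":[0,0,1],"roll":0},{"offset":[0,0,0.7],"roll":0},{"offset":[0,0,0.35],"roll":0},{"offset":[0,0,0],"roll":0},{"offset":[0,0,0],"roll":0}]'

```text
clock: 37.55
ee_pos: [0.5651, 0.2987, 0.0312]
tcp_rot: [[0.996, 0.084, -0.0], [0.084, -0.996, -0.0], [-0.0, 0.0, -1.0]]
ft_force: [-0.0, 0.3, -0.9]
gripper_width: 0.0363
finger_force: 36.8
```

Request:
step_arm --motion '[{"offset":[0,0,0],"roll":0},{"offset":[0,0,0],"roll":0},{"offset":[0,0,0],"roll":0},{"offset":[0,0,0],"roll":0},{"offset":[0,0,0],"roll":0}]' --grip -0.25

```text
clock: 37.97
ee_pos: [0.5655, 0.2996, 0.0313]
tcp_rot: [[0.996, 0.084, 0.0], [0.084, -0.996, 0.0], [0.0, -0.0, -1.0]]
ft_force: [-0.2, 0.0, -0.2]
gripper_width: 0.0534
finger_force: 0.0
```

Request:
step_arm --motion '[{"offset":[0,0,-1],"roll":0},{"offset":[0,0,-1],"roll":0},{"offset":[0,0,-1],"roll":0},{"offset":[0,0,-1],"roll":0},{"offset":[-0.5,0.5,-1],"roll":0},{"offset":[-0.8,0.9,-0.8],"roll":0},{"offset":[-0.8,0.9,-0.8],"roll":0},{"offset":[-0.8,0.9,-0.6],"roll":0},{"offset":[-0.5,0.9,0],"roll":0},{"offset":[0,0,0],"roll":0}]'

```text
clock: 38.8
ee_pos: [0.4873, 0.1872, 0.2121]
tcp_rot: [[0.996, 0.084, 0.0], [0.084, -0.996, -0.001], [-0.0, 0.001, -1.0]]
ft_force: [0.8, -0.5, 0.3]
gripper_width: 0.0533
finger_force: 0.0
```

Request:
step_arm --motion '[{"offset":[0,1,0],"roll":0},{"offset":[0,0.5,0],"roll":0},{"offset":[0,0,0],"roll":0},{"offset":[0,0,0],"roll":0},{"offset":[0,0,0],"roll":0}]'

```text
clock: 39.22
ee_pos: [0.4928, 0.1534, 0.2108]
tcp_rot: [[0.996, 0.084, -0.0], [0.084, -0.996, 0.0], [-0.0, -0.0, -1.0]]
ft_force: [0.2, 0.6, 0.8]
gripper_width: 0.0536
finger_force: 0.0
```

```bash
python3 look.py w9; python3 - <<'E'
from h import *
a=cv2.imread('pics/w9.png'); save(env.capture("side"),"s9.png"); b=cv2.imread('pics/s9.png')[150:330,160:440]
o=np.zeros((600,560,3),np.uint8); o[:240]=a[:240]; o[240:]=cv2.resize(b,(560,360)); cv2.imwrite("pics/f.png",o)
E
```

```text
bolt_1 [([461.4, 82.9], 0.74, [0.609, -0.027]), ([375.1, 83.1], 0.64, [0.602, 0.063]), ([415.9, 80.8], 0.6, [0.607, 0.021])]
   mask [([369.0, 51.0, 392.0, 114.0], 0.92), ([457.0, 50.0, 482.0, 112.0], 0.8)]
bobbin_1 [([222.6, 88.6], 0.92, [0.583, 0.222]), ([147.4, 102.5], 0.72, [0.562, 0.302])]
   mask [([104.0, 80.0, 162.0, 122.0], 0.84), ([192.0, 64.0, 239.0, 113.0], 0.7)]
heel_blank []
   mask []
bolt_tray [([414.9, 78.6], 0.69, [0.609, 0.022])]
   mask [([331.0, 19.0, 522.0, 130.0], 0.59)]
bobbin_block [([180.6, 98.5], 0.84, [0.569, 0.266])]
   mask [([85.0, 36.0, 264.0, 148.0], 0.6)]
heel_tray []
   mask [([83.0, 35.0, 266.0, 148.0], 0.33)]
wedge []
   mask []
tack_tin [([23.2, 114.6], 0.96, [0.539, 0.436])]
   mask [([1.0, 84.0, 52.0, 145.0], 0.93)]
40.0667 [0.4926 0.1528 0.2111] [ 17.0712  11.7672 108.0301  -0.0009  60.1997 102.2315] 279.87748218792314 208.5492005848268
```

View pics/f.png

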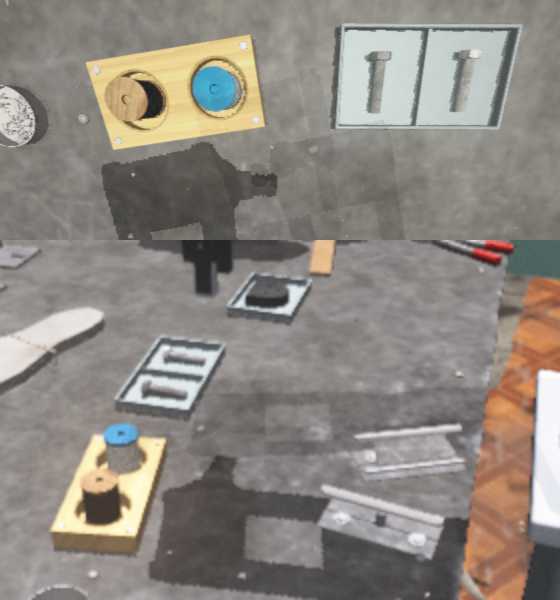

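The final view shows both bobbins upright in their wells, at (130,100) and (215,88). The bolts lie in their bays at (378,80) and (465,80), and the heel is flat in its tray with the tin and wedge unmoved.

```bash
python3 -c "
from rig import env
print(env.close_job())"
```

```text
the job is handed in; nothing more can be done
None
```

I handed in the job at about 40 s of robot time; the last pictures show a bolt flat in each bay, a bobbin upright in each well, the heel blank flat in the plain tray, and the wedge and tin where they were, but the hand-in returned no verdict.

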